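Lay a conduit along its marked line against the junction box

ROBOT

A 6-joint arm with a two-finger parallel gripper is mounted at the origin on the work surface. World frame = base frame: x ahead of the robot, y to its left, z up, the work surface at z = 0. Lengths are in m, angles in rad, forces in N, time in s.
With the tool pointing down it reaches from about 0.35 to 0.775 m from the base axis. Payload 7.3 kg.
Tool frame: the origin (TCP) lies at the centre of the arm's flange, where the gripper is bolted on; the fingertips stand 178 mm ahead of it and the grasp point (between the pads) lies 159 mm ahead of it; z points along the fingers, y is the line along which they close (so a half turn about z gives the same grasp; the last joint's range is limited). The gripper opens to 92 mm and grips with 3 to 60 N. Pads are 19 mm wide; open, the fingers measure 130 mm over their backs; the gripper's body (75 mm by 190 mm) begins 47 mm behind the grasp point.
Start: joints at [1.048, 0.342, 1.524, -0, 1.275, -0.146], TCP at [0.193, 0.488, 0.405] pointing down, gripper open.
Joint ranges: [-2.53, 2.53], [-0.77, 2.02], [0.04, 2.7], [-1, 4.14], [0.28, 2.66], [-3.11, 3.11]. Speed limits (rad/s): [2.57, 2.57, 3.14, 3.14, 3.14, 3.14].

INTERFACE

Orientations are given as [roll, pitch, yaw] about the fixed x, y, z axes, in that order (R = Rz(yaw) Ry(pitch) Rx(roll)).
In Python, from cell import telemetry, vision, ticket gives the robot as it stands.
- The arm moves only by the shell command python3 -m crank 'ROWS' [FORCE]. ROWS is JSON, a list of rows, each a list of 5 numbers: the gripper command: -1 is shut, 1 is fully open, values between are in proportion, then the shift along the tool's x, y, z in mm, then the turn about the tool's z in rad. In form: [[fingers, dx, dy, dz, roll], ...]. A call has 1 to 12 rows; each row is the pose to reach, as a shift and turn from the pose commanded when the call began, along the tool's axes at that moment; what a row does not reach only later rows make up. A row lasts 1/12 s, in which the tool goes at most 41.7 mm and 7.16 degrees, less where a joint would pass 70% of its speed; a pose out of reach is approached as far as the arm can. A call with a gripper value outside its range is refused whole. The fingers move at their own pace and stop on an object; FORCE is the grip in N (left out, the last holds). Time passes only in rows, so rows that repeat a pose let the fingers close. It gives the time, the measured TCP pose, the force, the opening and the grip force at its end, in the units of the state.
- telemetry.observe(): the state, without advancing time (a new reading comes with each control period).
- vision.read_camera(name): name is "scene" or "top"; returns (picture, depth): 384x512x3 uint8, red, green, blue; 384x512 float32, m along the optical axis (not along the pixel's ray), 0 where there is no reading.
- vision.get_calibration(name): a dict with "camera_matrix" (3x3 intrinsics, pixels), "dist" ([k1, k2, p1, p2, k3] as OpenCV has them; the pictures are not rectified), "rvec" (rotation vector, rad) and "tvec" (3), from world to camera coordinates, as OpenCV has them. Camera axes: x right, y down, z forward; pixel columns grow to the right and rows downward; lengths in m; the calibration is good to about 2 mm. A picture is of the moment at which its call begins. get_calibration takes no time and is no camera call.
- ticket.hand_in(): hands the job in; it is judged then, once.
The state is a dict: "time": time; "qpos": joint angles; "qvel": joint speeds; "joint_efforts": joint torques, N m; "tool_pos": TCP position; "tool_rot": TCP orientation; "contact_force": force on the tool from outside, world axes, zero at the start; "torque": the same for the moment, N m; "opening": finger opening in m; "grip_force": force on a finger pad.
Only numpy, scipy, OpenCV 4.12 (cv2) and the standard library are available. Lean on these libraries where they do the work, as an engineer would, in place of code of your own. Each camera call takes 0.05 s, during which the arm holds its last target. There are 200 camera calls.

TASK

Pushing with the fingertips only, roll the thick conduit across the plywood panel onto the pencil line so that it lies centred along the line, and push it gently endways until its end is right up against the junction box. Do not grip it or pick it up, and leave the thin conduit and all the other parts and tools where they are.

Things in the scene. Friction and masses are not known exactly. Their poses are not given: they have to be found in the camera images.
- panel: Fixed plywood panel flat on the table, 320 x 460 mm, 18 mm thick; origin in the centre of its underside, z up. A dark pencil line 2.5 mm wide on its top face runs along its y axis at panel x = 0, from y = -215 mm to the junction box at y = +122.5 mm, with two short cross-ticks. Panel x goes across the line. Its y axis points along world +y within 15 degrees
- box_entry (a point): Where the centre of the conduit's end must arrive: on the junction box's face towards panel -y, above the line, 12.5 mm above the panel's top. The white box is screwed to the panel: 85 mm square, 42 mm high, face at panel y = +122.5 mm; its lid, from 34 mm above the panel up, overhangs by 1.5 mm
- conduit: Thick conduit: straight grey smooth plastic tube, 25 mm outer diameter, 180 mm long, about 60 g, on the panel 65 to 90 mm to one or the other side of the line, within 2 degrees of parallel to it, 15 to 40 mm short of the box. Origin at its centre on its axis, 30.5 mm above the table. y axis along the tube to the box; x and z turn as it rolls. Rolls easily, straight across its axis; runs on 1 to 2 cm after a quick push, then lies still
- conduit_box_end (a point): Centre of the thick conduit's end face that is nearer to the junction box (90 mm along its +y)
- conduit_free_end (a point): Centre of the thick conduit's other end face (90 mm along its -y), which is the one to push when moving it endways
- thin_conduit: Bystander: loose grey plastic tube, 16 mm diameter, 150 mm long, lying on the panel on the other side of the line, roughly parallel to it, 65 to 90 mm from it. Origin at its centre on its axis, tube along y. It rolls when touched
- elbow: Bystander: grey 90-degree conduit bend, about 65 x 60 mm, 29 mm high, lying on the corner of the panel at panel x about -110, y about -185 mm. Origin under its middle
- saddle: Bystander: steel saddle clip, 60 x 14 mm, 27 mm high, standing on the panel at panel x about +110, y about -185 mm. Origin under its middle
- screwdriver: Bystander: screwdriver with a 26 mm thick handle, 200 mm long, lying on the table to the right of the panel (world -y). Origin under its middle, tip to its +x
- pliers: Bystander: combination pliers, 175 x 70 mm, 19 mm high, lying on the table to the right of the panel. Origin under the pivot, jaws to +x
- switch: Bystander: wall switch insert with its frame, 81 mm square, 35 mm high, on the table to the left of the panel (world +y). Origin under its middle
- tape: Bystander: roll of black insulating tape lying flat, 68 mm across, 19 mm high, on the table to the left of the panel. Origin under its middle
Mind the look-alikes: they are no part of the job. Leave any purple look-alike of the conduit alone.

How it is judged:
On the way:
1. the thick conduit has been rolled about half a turn over the panel (angle between conduit's own z axis and vertical above 2.2 rad), for 0.02 s.
At the end, for the whole second after the job is handed in: Both ends of the thick conduit's axis lie within 7 mm of the pencil line, flat on the panel, its end within 4 mm of the junction box's face, and it lies still (x of conduit_box_end in the frame of panel between -0.007 and 0.007 m and z of each of conduit_box_end, conduit_free_end in the frame of panel below 0.0345 m and x of conduit_free_end in the frame of panel between -0.007 and 0.007 m and y of conduit_box_end in the frame of panel between 0.1185 and 0.1245 m and linear speed of conduit below 0.01 m/s and angular speed of conduit below 0.3 rad/s); the robot touches nothing.
It fails at once if the thick conduit was lifted or tipped: an end rose more than 8 mm off the panel (z of any of conduit_box_end, conduit_free_end in the frame of panel above 0.0385 m).
It fails at once if the thick conduit was gripped or pressed hard: the fingers bore on it with more than 30 N (contact force between the fingers and conduit above 30 N).
It fails at once if the thin conduit was moved more than 15 mm (distance of thin_conduit from where it was at the start of the episode above 0.015 m).
It fails at once if another part or tool was moved more than 15 mm (distance of any of elbow, saddle, screwdriver, pliers, switch, tape from where it was at the start of the episode above 0.015 m).
It also fails if it takes over 48 s, if anything falls off the work surface, if the arm or the gripper's body presses on something with over 40 N, if the wrist force passes 120 N, or if a joint passes its speed limit or range.

## Working session

There is one attempt and no reset: what is moved stays moved. The work goes in short steps, Python scripts to look and compute and a shell command to move; the robot and the scene stay as the last step left them, time stands still between calls to the robot, and variables do not carry over. Pictures are saved under pics/ and viewed, at most 10 in all, crops included, and the job is handed in when it is done.

```bash
mkdir -p pics; ls
python3 - <<'E'
from cell import telemetry, vision
import cv2
s=telemetry.observe(); print(s['time'],s['tool_pos'],s['tool_rot'],s['opening'])
for n in('top','scene'):
    p,d=vision.read_camera(n); import numpy as np
    np.savez(f'pics/{n}0.npz',p=p,d=d)
    cv2.imwrite(f'pics/{n}0.png',cv2.resize(p[:,:,::-1],(800,600),interpolation=cv2.INTER_CUBIC))
    print(n,vision.get_calibration(n))
E
```

```text
pics
0.0 [0.19308999 0.48805783 0.4040527 ] [-3.14008471e+00 -1.98406517e-04  2.76478725e+00] 0.09182382034839144
top {'camera_matrix': array([[432.76600881,   0.        , 256.27652323],
       [  0.        , 432.76600881, 190.01761485],
       [  0.        ,   0.        ,   1.        ]]), 'dist': array([-0.04697253,  0.        ,  0.        ,  0.        ,  0.        ]), 'rvec': array([ 2.1099174 , -2.16455193,  0.16461022]), 'tvec': array([0.0534205 , 0.49483662, 1.28689071])}
scene {'camera_matrix': array([[492.10723628,   0.        , 253.9688084 ],
       [  0.        , 492.10723628, 186.89318467],
       [  0.        ,   0.        ,   1.        ]]), 'dist': array([0.06824813, 0.        , 0.        , 0.        , 0.        ]), 'rvec': array([ 1.75567227,  1.9490023 , -0.67353847]), 'tvec': array([ 0.00888463, -0.34456352,  1.67887855])}
```

View pics/top0.png

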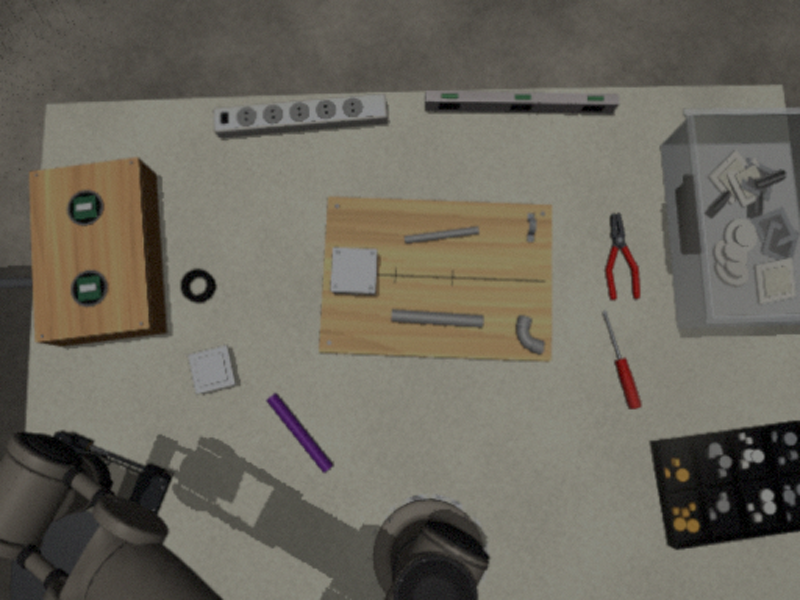

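View pics/scene0.png

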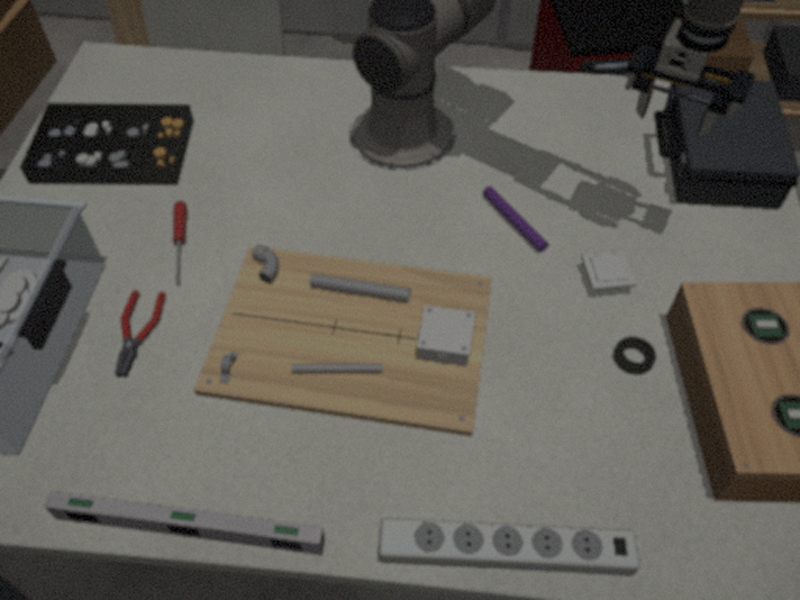

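The top view shows the thick conduit on the robot's side of the line, from about (392,317) to (483,321). The line runs from (378,275) to (545,281), with the thin conduit on the far side. Next I'll rectify and enlarge this.

```bash
cat > h.py <<'E'
import numpy as np, cv2
from cell import vision, telemetry
def cal(n):
    c=vision.get_calibration(n); return c['rvec'],c['tvec'],c['camera_matrix'],c['dist']
def campos(n):
    r,t,K,D=cal(n); return -cv2.Rodrigues(r)[0].T@t
def ortho(n,img,z,x0,x1,y0,y1,s):
    """world x up, world y left; s px per m; pixel (c,r): y=y1-c/s, x=x1-r/s"""
    r,t,K,D=cal(n)
    X,Y=np.meshgrid(x1-np.arange(int((x1-x0)*s))/s, y1-np.arange(int((y1-y0)*s))/s, indexing='ij')
    P=np.stack([X,Y,np.full_like(X,z)],-1).reshape(-1,3)
    uv=cv2.projectPoints(P,r,t,K,D)[0].reshape(*X.shape,2).astype(np.float32)
    return cv2.remap(img,uv[...,0],uv[...,1],cv2.INTER_CUBIC)
def topix2world(n,uv,z):
    r,t,K,D=cal(n); R=cv2.Rodrigues(r)[0]; C=-R.T@t
    p=cv2.undistortPoints(np.array(uv,float).reshape(-1,1,2),K,D)[:,0]
    d=np.c_[p,np.ones(len(p))]@R
    return C+d*((z-C[2])/d[:,2])[:,None]
E
python3 - <<'E'
from h import *
f=np.load('pics/top0.npz'); p=f['p'][:,:,::-1]
print(campos('top'),campos('scene'))
q=topix2world('top',np.array([[392,317],[483,321],[378,275],[545,281],[327,197],[552,205],[320,353],[551,359]])*.64,0.018); print(q.round(3))
y0,y1=q[:,1].min()-.01,q[:,1].max()+.01; x0=q[:,0].min()-.01
y1=round(y1,2);y0=round(y0,2);x0=round(x0,2);print(x0,y0,y1)
s=1600
o=ortho('top',p,0.018,x0,x0+.365,y1-.5,y1,s)
cv2.imwrite('pics/o18.png',o)
E
```

```text
[0.28764388 0.03806858 1.34893162] [1.29525417 0.13503512 1.1142344 ]
[[ 0.459  0.059  0.018]
 [ 0.447 -0.122  0.018]
 [ 0.545  0.085  0.018]
 [ 0.524 -0.249  0.018]
 [ 0.71   0.186  0.018]
 [ 0.681 -0.273  0.018]
 [ 0.392  0.202  0.018]
 [ 0.368 -0.252  0.018]]
0.36 -0.28 0.21
```

View pics/o18.png

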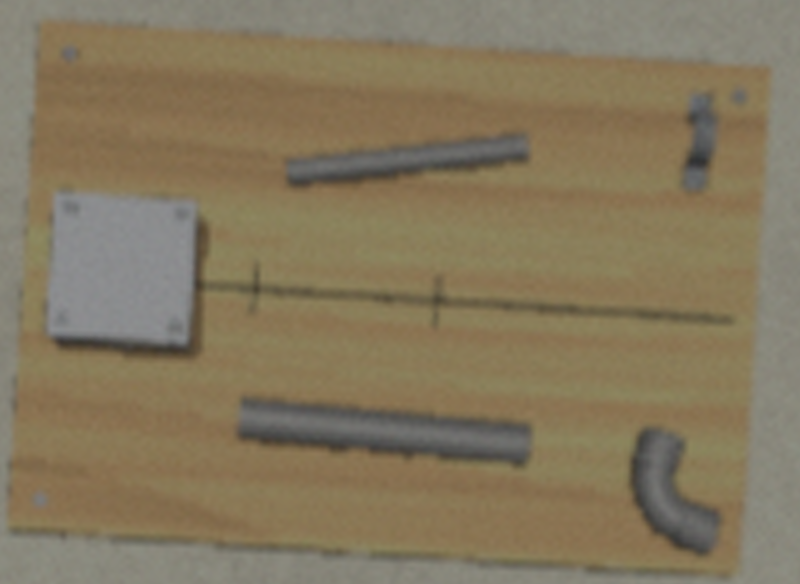

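The rectified view puts the line from (200,286) to (733,320), the conduit from (240,417) to (530,443), and the box face at column ~198. From these the panel origin is about (0.539, -0.033) with yaw about -0.064. The conduit lies at panel x ≈ -84, 34 mm short of the box. I'll start moving now.

```bash
cat >> h.py <<'E'
YAW=-0.0637; O=np.array([.5387,-.0334])
EX=np.array([np.cos(YAW),np.sin(YAW)]); EY=np.array([-np.sin(YAW),np.cos(YAW)])
def topanel(w): w=np.atleast_2d(w)[:,:2]-O; return np.c_[w@EX,w@EY]*1000
def need(px,py,tipz,yaw=np.pi+YAW):
    """mm panel x,y, mm tip height -> tool shift mm and roll"""
    s=telemetry.observe(); R=cv2.Rodrigues(np.zeros(3))[0]
    from scipy.spatial.transform import Rotation as Q
    R=Q.from_euler('xyz',s['tool_rot']).as_matrix()
    t=np.r_[O+px/1000*EX+py/1000*EY,tipz/1000+.178]
    d=R.T@(t-s['tool_pos'])*1000
    dy=(s['tool_rot'][2]-yaw+np.pi)%(2*np.pi)-np.pi
    print('t',round(s['time'],2),'at',topanel(s['tool_pos'])[0].round(1),'tip',round((s['tool_pos'][2]-.178)*1000,1),'F',np.round(s['contact_force'],2),'need',d.round(1),'roll',round(dy,3))
E
python3 -m crank '[[1,-291,-173,0,-0.313],[1,-291,-173,0,-0.313],[1,-291,-173,0,-0.313],[1,-291,-173,0,-0.313],[1,-291,-173,0,-0.313],[1,-291,-173,0,-0.313],[1,-291,-173,0,-0.313],[1,-291,-173,0,-0.313],[1,-291,-173,0,-0.313],[1,-291,-173,0,-0.313]]'
python3 -c "
from h import *
need(-130,-2,100)"
```

```text
time: 0.93
tool_pos: [0.4019, 0.2177, 0.4044]
tool_rot: [-3.141, 0.0, 3.073]
contact_force: [-1.1, 0.4, -0.1]
opening: 0.0921
grip_force: 0.0
t 0.93 at [-152.6  241.9] tip 226.4 F [-1.13  0.44 -0.06] need [ -23.7 -243.7  126.6] roll -0.005
```

```bash
python3 -m crank '[[1,-23,-243,60,-0.005],[1,-23,-243,60,-0.005],[1,-23,-243,60,-0.005],[1,-23,-243,60,-0.005],[1,-23,-243,60,-0.005],[1,-23,-243,60,-0.005],[1,-23,-243,126,-0.005],[1,-23,-243,126,-0.005],[1,-23,-243,126,-0.005],[1,-23,-243,126,-0.005],[1,-23,-243,126,-0.005],[1,-23,-243,126,-0.005]]'
python3 - <<'E'
from h import *
need(-130,-2,24)
p,d=vision.read_camera('scene')
cv2.imwrite('pics/s1.png',cv2.resize(p[90:300,110:390,::-1],(800,600),interpolation=cv2.INTER_CUBIC))
E
```

```text
time: 1.93
tool_pos: [0.4082, -0.023, 0.2803]
tool_rot: [-3.141, 0.003, 3.084]
contact_force: [-0.1, -0.3, 0.2]
opening: 0.0918
grip_force: 0.0
t 1.93 at [-130.9    2.1] tip 102.3 F [-0.14 -0.28  0.24] need [-0.6 -4.  78.3] roll 0.007
```

View pics/s1.png

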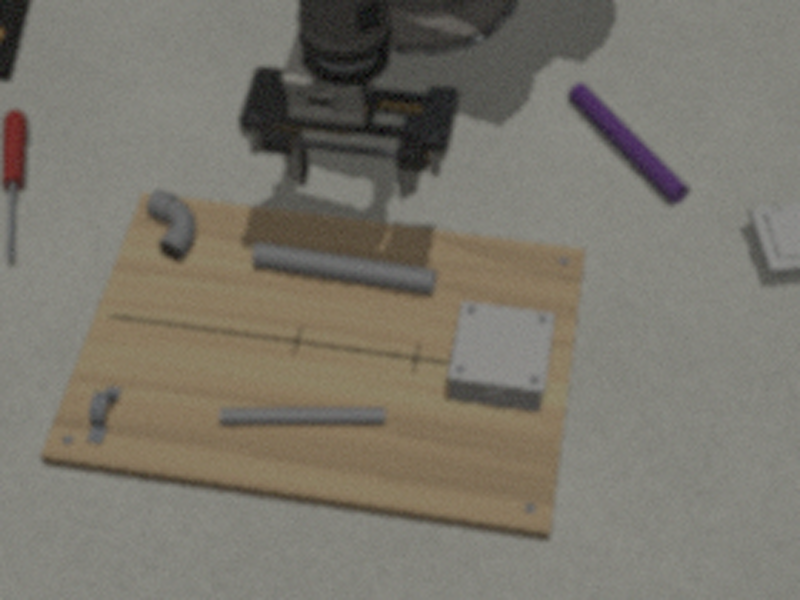

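The gripper sits behind the conduit on the robot's side, with fingertips at crop (300,180) and (405,190) and the elbow clear. I'll lower it there.

```bash
python3 -m crank '[[1,-1,-4,40,0.007],[1,-1,-4,60,0.007],[1,-1,-4,70,0.007],[1,-1,-4,76,0.007],[1,-1,-4,78,0.007],[1,-1,-4,78,0.007],[1,-1,-4,78,0.007]]'
python3 -c "
from h import *
need(-25,-2,24)"
```

```text
time: 2.57
tool_pos: [0.4088, -0.0277, 0.2016]
tool_rot: [-3.141, 0.002, 3.076]
contact_force: [0.5, -0.1, 0.7]
opening: 0.0917
grip_force: 0.0
t 2.57 at [-130.    -2.6] tip 23.6 F [ 0.54 -0.11  0.68] need [-105.     0.8   -0.2] roll -0.002
```

```bash
python3 -m crank '[[1,-8,0,0,0],[1,-14,0,0,0],[1,-18,0,0,0],[1,-21,0,0,0],[1,-24,0,0,0],[1,-27,0,0,0],[1,-30,0,0,0],[1,-33,0,0,0],[1,-36,0,0,0],[1,-39,0,0,0],[1,-42,0,0,0],[1,-45,0,0,0]]'
python3 -m crank '[[1,-3,0,0,0],[1,-6,0,0,0],[1,-9,0,0,0],[1,-12,0,0,0],[1,-15,0,0,0],[1,-18,0,0,0],[1,-21,0,0,0],[1,-23,0,0,0],[1,-25,0,0,0],[1,-26,0,0,0],[1,-27,0,0,0],[1,-27,0,0,0]]'
python3 - <<'E'
from h import *
need(-25,-2,24)
p,d=vision.read_camera('scene')
cv2.imwrite('pics/s2.png',cv2.resize(p[90:300,110:390,::-1],(800,600),interpolation=cv2.INTER_CUBIC))
E
```

```text
time: 3.57
tool_pos: [0.4535, -0.0307, 0.2007]
tool_rot: [3.141, -0.0, 3.076]
contact_force: [-0.3, -0.0, -0.0]
opening: 0.0919
grip_force: 0.0
time: 4.57
tool_pos: [0.4803, -0.0325, 0.2007]
tool_rot: [3.142, 0.0, 3.076]
contact_force: [0.6, 0.7, -0.0]
opening: 0.0918
grip_force: 0.0
t 4.57 at [-58.4  -2.8] tip 22.7 F [ 0.65  0.69 -0.04] need [-33.4   0.9  -1.3] roll -0.002
```

View pics/s2.png

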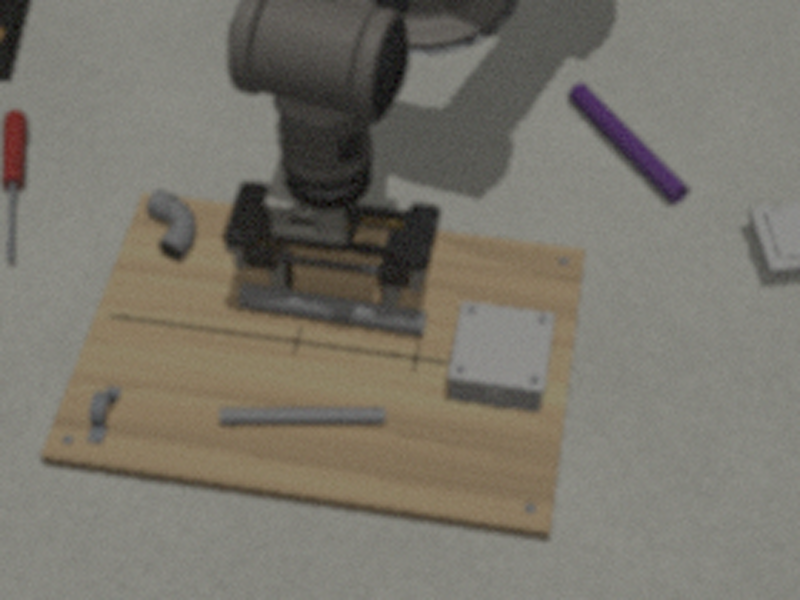

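The conduit rolled cleanly and now lies ahead of the fingers, with ends near crop (245,297) and (420,322), still parallel. I'll keep pushing gently and stop a bit short.

```bash
python3 -m crank '[[1,-3,0,-1,0],[1,-6,0,-1,0],[1,-9,0,-1,0],[1,-12,0,-1,0],[1,-15,0,-1,0],[1,-18,0,-1,0],[1,-21,0,-1,0],[1,-24,0,-1,0],[1,-26,0,-1,0],[1,-28,0,-1,0],[1,-29,0,-1,0],[1,-30,0,-1,0]]'
python3 -m crank '[[1,0,0,0,0],[1,0,0,0,0],[1,0,0,0,0]]'
python3 - <<'E'
from h import *
need(-22,-2,24)
p,d=vision.read_camera('scene'); np.savez('pics/s3.npz',p=p,d=d)
# rectify on z=.0305, panel area
x0,x1,y0,y1=.45,.65,-.16,.12
a=ortho('scene',p[:,:,::-1],.0305,.48,.58,y0,y1,2800)
b=ortho('scene',p[:,:,::-1],.018,.48,.58,y0,y1,2800)
cv2.imwrite('pics/s3.png',np.vstack([a,b]))
E
```

```text
time: 5.62
tool_pos: [0.5102, -0.0345, 0.2017]
tool_rot: [3.142, -0.0, 3.076]
contact_force: [0.4, -0.4, 0.9]
opening: 0.0915
grip_force: 0.0
time: 5.87
tool_pos: [0.51, -0.0344, 0.2017]
tool_rot: [3.141, -0.0, 3.076]
contact_force: [0.2, -0.2, -0.8]
opening: 0.0918
grip_force: 0.0
t 5.87 at [-28.6  -2.9] tip 23.7 F [ 0.23 -0.23 -0.8 ] need [-6.6  0.9 -0.3] roll -0.002
```

View pics/s3.png

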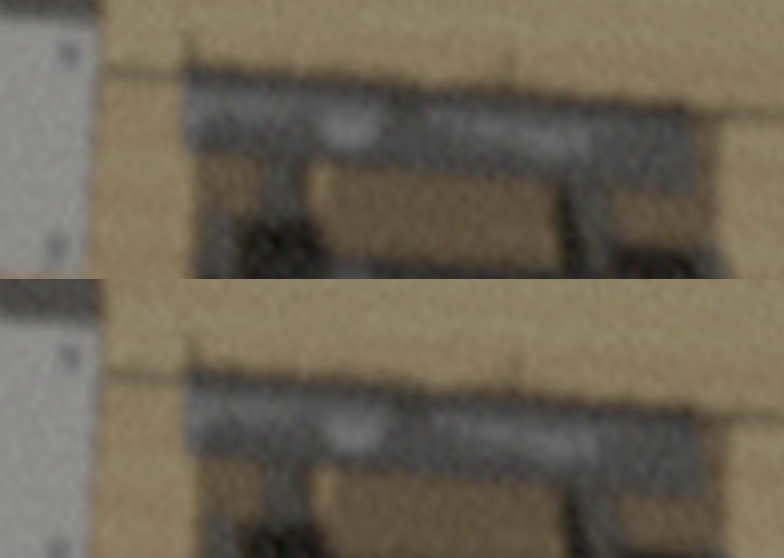

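From the crop, the tube axis is at -3 mm at the box end and -6 mm at the free end relative to the line. I'll make a slow final push of 6 mm.

```bash
python3 -m crank '[[1,-1,0,0,0],[1,-2,0,0,0],[1,-3,0,0,0],[1,-4,0,0,0],[1,-5,0,0,0],[1,-5.5,0,0,0],[1,-6,0,0,0],[1,-6,0,0,0],[1,-6,0,0,0]]'
python3 -m crank '[[1,15,0,0,0],[1,30,0,0,0],[1,40,0,0,0],[1,40,0,0,0]]'
python3 - <<'E'
from h import *
need(0,-150,70)
p,d=vision.read_camera('scene'); np.savez('pics/s4.npz',p=p,d=d)
a=ortho('scene',p[:,:,::-1],.0305,.48,.58,-.16,.12,2800)
b=ortho('scene',p[:,:,::-1],.018,.48,.58,-.16,.12,2800)
cv2.imwrite('pics/s4.png',np.vstack([a,b]))
E
```

```text
time: 6.67
tool_pos: [0.5161, -0.0348, 0.2017]
tool_rot: [3.141, -0.0, 3.076]
contact_force: [-0.5, 0.5, 0.7]
opening: 0.0919
grip_force: 0.0
time: 7.0
tool_pos: [0.4744, -0.0319, 0.2015]
tool_rot: [3.141, -0.003, 3.076]
contact_force: [0.8, 0.0, 0.6]
opening: 0.0918
grip_force: 0.0
t 7.0 at [-64.2  -2.6] tip 23.5 F [0.76 0.04 0.64] need [ -64.4 -147.2  -46.7] roll -0.002
```

View pics/s4.png

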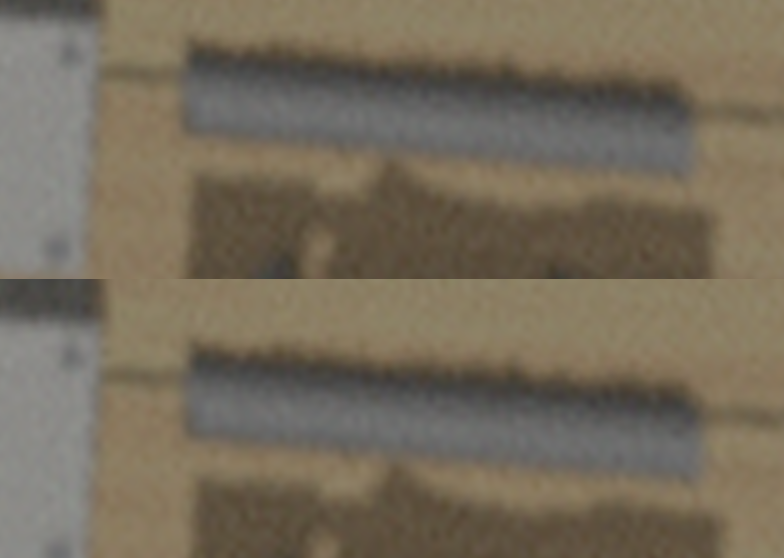

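The tube is parallel and near the line, at about +3.4 mm (box end) and +1.6 mm (free end). The gap to the box is about 35 mm. Next I'll close the gripper and go behind the free end.

```bash
python3 -m crank '[[1,0,0,-30,0],[0,0,0,-50,0],[-1,-20,-30,-50,0],[-1,-40,-66,-50,0],[-1,-60,-100,-50,0],[-1,-66,-132,-50,0],[-1,-66,-132,-50,0],[-1,-66,-132,-50,0],[-1,-66,-132,-40,0],[-1,-66,-132,-20,0],[-1,-66,-132,-5,0],[-1,-66,-132,-1,0]]' 10
python3 -m crank '[[-1,0,0,0,0],[-1,0,0,0,0]]'
python3 - <<'E'
from h import *
need(2,-115,24)
p,d=vision.read_camera('scene'); np.savez('pics/s5.npz',p=p,d=d)
a=ortho('scene',p[:,:,::-1],.0305,.48,.58,-.21,.11,2500)
b=ortho('scene',p[:,:,::-1],.018,.48,.58,-.21,.11,2500)
cv2.imwrite('pics/s5.png',np.vstack([a,b]))
E
```

```text
time: 8.05
tool_pos: [0.5324, -0.1665, 0.2]
tool_rot: [3.14, -0.004, 3.077]
contact_force: [-0.9, 0.6, 0.3]
opening: 0.0229
grip_force: 0.0
time: 8.22
tool_pos: [0.5335, -0.1675, 0.2028]
tool_rot: [3.141, -0.0, 3.077]
contact_force: [0.2, -0.5, 0.7]
opening: 0.0101
grip_force: 0.0
t 8.22 at [   3.4 -134.2] tip 24.8 F [ 0.19 -0.52  0.73] need [ 1.4 19.2  0.8] roll -0.001
```

View pics/s5.png

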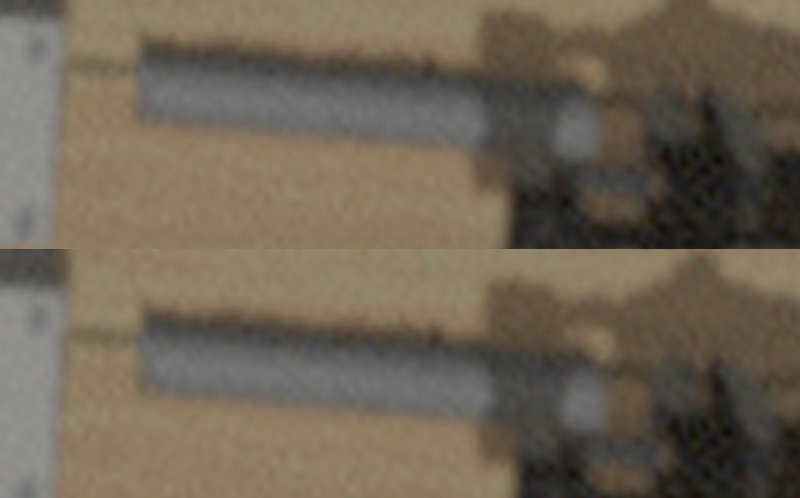

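The fingers are closing behind the free end. The tube spans columns 138 to 599 in the upper strip and the finger edge is at about column 648, so there is a gap of about 20 mm. I'll push along the line slowly.

```bash
python3 -m crank '[[-1,1,4,0,0],[-1,1,8,0,0],[-1,1,12,0,0],[-1,1,15,0,0],[-1,1,18,0,0],[-1,1,20,0,0],[-1,1,22,0,0],[-1,1,24,0,0],[-1,1,26,0,0],[-1,1,28,0,0],[-1,1,30,0,0],[-1,1,32,0,0]]'
python3 -m crank '[[-1,0,2,0,0],[-1,0,4,0,0],[-1,0,6,0,0],[-1,0,8,0,0],[-1,0,10,0,0],[-1,0,11,0,0],[-1,0,12,0,0],[-1,0,12,0,0]]'
python3 - <<'E'
from h import *
need(2,-76,24)
p,d=vision.read_camera('scene'); np.savez('pics/s6.npz',p=p,d=d)
a=ortho('scene',p[:,:,::-1],.0305,.48,.58,-.18,.11,2700)
b=ortho('scene',p[:,:,::-1],.018,.48,.58,-.18,.11,2700)
cv2.imwrite('pics/s6.png',np.vstack([a,b]))
E
```

```text
time: 9.27
tool_pos: [0.5345, -0.1362, 0.2027]
tool_rot: [3.142, 0.0, 3.076]
contact_force: [0.2, -0.8, -0.6]
opening: 0.0006
grip_force: 0.2
time: 9.93
tool_pos: [0.5353, -0.1241, 0.2027]
tool_rot: [3.141, -0.0, 3.076]
contact_force: [-0.3, -0.1, -0.3]
opening: 0.0006
grip_force: 0.0
t 9.93 at [  2.3 -90.8] tip 24.7 F [-0.3  -0.1  -0.35] need [ 0.4 14.8  0.7] roll -0.002
```

View pics/s6.png

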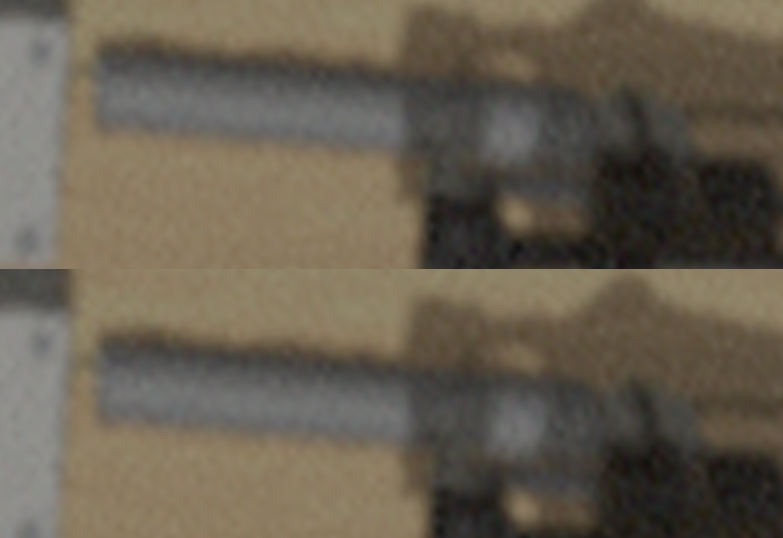

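The tube's box end is at column 97 and the lid edge at about 70. The remaining gap is roughly 12–14 mm, so I'll push 9 mm and then creep while watching the force.

```bash
python3 -m crank '[[-1,0,1.5,0,0],[-1,0,3,0,0],[-1,0,4.5,0,0],[-1,0,6,0,0],[-1,0,7,0,0],[-1,0,8,0,0],[-1,0,9,0,0],[-1,0,9,0,0],[-1,0,9,0,0]]'
python3 -m crank '[[-1,0,0.5,0,0],[-1,0,1,0,0],[-1,0,1,0,0]]' | grep -E "pos|contact"
python3 - <<'E'
from h import *
need(2,-76,24)
# intensity profile along tube on scene, tube axis & gap, both cameras
for n in('scene','top'):
    p,d=vision.read_camera(n)
    g=cv2.cvtColor(p,cv2.COLOR_RGB2HSV)[:,:,1]
    o=ortho(n,g,.0305,.52,.57,.05,.11,1000)
    for r in range(15,34,6): print(n,'x',.57-r/1000,o[r:r+3].mean(0)[::2].astype(int))
E
```

```text
time: 10.73
tool_pos: [0.5358, -0.1153, 0.2027]
tool_rot: [3.141, 0.0, 3.076]
contact_force: [-0.6, -0.3, 0.5]
opening: 0.0012
grip_force: 0.0
tool_pos: [0.5359, -0.1143, 0.2027]
contact_force: [0.4, 0.1, 0.8]
t 10.98 at [  2.4 -80.9] tip 24.7 F [0.42 0.1  0.81] need [0.4 4.9 0.7] roll -0.002
scene x 0.5549999999999999 [ 5  5  7 10  6  2  3  8  6  7  8  9  9  4  1  5  6  8  8  7 12 12  9  9
  8  6  7  8  8 10]
scene x 0.5489999999999999 [ 7  7  4 10  9  7 10  8  8  8  7 10 10 10 10  4  3  4  1  3  6  9 11  4
  4  8  7  7  7  6]
scene x 0.5429999999999999 [ 9  8  8  7  7  8  5  6  8  9  9  6  8 13  9  6  2  1  2  2  3  2  3  4
  4  6  5  4  4  8]
scene x 0.5369999999999999 [ 9  6  8  7  5  6  7  6  6  6  9 16 27 33 24 15 18 15 11 11 16 12  9  8
  8 11  9  5  7  6]
top x 0.5549999999999999 [ 4  4  5  4  4  6  6  5  6  2  1 37 65 61 31  5  8  7  5  6  8  9  7  4
  2  6  9  6  4  6]
top x 0.5489999999999999 [ 6  5  6  7  6  3  3  5  5  2  4 30 50 48 24  5  9  8  7  7  6  4  4  3
  2  3  5  7  7  5]
top x 0.5429999999999999 [ 6  6  8  7  4  4  6  7  3  0  9 40 59 48 20  1  6  4  1  2  3  5  4  5
  7  7  8  9  6  3]
top x 0.5369999999999999 [ 4  4  5  6  7  5  4  3  3  3 19 61 91 90 77 65 61 62 57 51 49 50 45 40
 37 36 33 30 25 19]
```

```bash
python3 -m crank '[[-1,0,0.5,0,0],[-1,0,1,0,0],[-1,0,1.5,0,0],[-1,0,1.5,0,0]]' | grep -E "pos|contact"
python3 -m crank '[[-1,0,0.5,0,0],[-1,0,1,0,0],[-1,0,1,0,0]]' | grep -E "pos|contact"
cat > gap.py <<'E'
from h import *
need(2,-76,24)
p,d=vision.read_camera('top')
g=cv2.cvtColor(p,cv2.COLOR_RGB2HSV)[:,:,1]
o=ortho('top',g,.0305,.52,.57,.07,.10,1000)
for r in range(15,31,5): print('x',.57-r/1000,o[r:r+3].mean(0)[6:26].astype(int))
E
python3 gap.py
```

```text
tool_pos: [0.536, -0.1127, 0.2027]
contact_force: [0.4, -0.2, -0.8]
tool_pos: [0.5361, -0.1118, 0.2027]
contact_force: [0.7, 0.2, 0.3]
t 11.67 at [  2.4 -78.4] tip 24.7 F [0.71 0.16 0.26] need [0.4 2.4 0.7] roll -0.002
x 0.5549999999999999 [ 5  5  3  1  1  9 18 24 22 15  8  4  4  4  5  5  5  6  5  5]
x 0.5499999999999999 [ 4  3  1  0  1  9 17 22 20 15  9  6  5  5  5  5  6  6  6  6]
x 0.5449999999999999 [ 5  5  3  1  3  9 15 19 18 14  9  5  2  1  2  6  8  9  8  7]
x 0.5399999999999999 [ 2  2  1  2  9 23 35 44 44 37 31 28 25 23 18 16 13 14 15 16]
```

```bash
for i in 1; do python3 -m crank '[[-1,0,0.5,0,0],[-1,0,0.5,0,0]]' | grep -E "pos|contact"
python3 -m crank '[[-1,0,0.5,0,0],[-1,0,0.5,0,0]]' | grep -E "pos|contact"; done; python3 gap.py
```

```text
tool_pos: [0.5361, -0.1113, 0.2027]
contact_force: [-0.5, 0.2, -0.2]
tool_pos: [0.5361, -0.1108, 0.2027]
contact_force: [0.3, -0.6, 0.2]
t 12.05 at [  2.4 -77.4] tip 24.7 F [ 0.29 -0.62  0.17] need [0.4 1.4 0.7] roll -0.002
x 0.5549999999999999 [ 5  5  3  2  2  5 10 13 14 11  8  6  5  5  5  6  7  8  9  8]
x 0.5499999999999999 [ 4  5  5  4  4  5  6  7  9 10 10  9  7  5  5  5  5  6  7  7]
x 0.5449999999999999 [ 4  3  2  1  1  5  9 11  9  6  3  3  4  5  6  6  6  6  4  3]
x 0.5399999999999999 [ 0  1  1  3  9 17 24 28 26 21 16 13 13 13 13 13 13 14 14 15]
```

```bash
python3 -m crank '[[-1,0,0.5,0,0],[-1,0,0.5,0,0]]' | grep -E "pos|contact"
python3 -m crank '[[-1,0,0.4,0,0],[-1,0,0.4,0,0]]' | grep -E "pos|contact";  python3 gap.py
```

```text
tool_pos: [0.5362, -0.1103, 0.2027]
contact_force: [-0.5, 0.2, -1.1]
tool_pos: [0.5362, -0.1099, 0.2027]
contact_force: [0.1, -0.1, 0.1]
t 12.43 at [  2.4 -76.5] tip 24.7 F [ 0.12 -0.06  0.15] need [0.4 0.5 0.7] roll -0.002
x 0.5549999999999999 [ 5  5  5  4  3  2  1  0  0  2  3  4  5  6  7  9  9 10  9  7]
x 0.5499999999999999 [5 5 4 3 2 2 3 4 5 5 5 6 6 6 5 4 3 2 1 1]
x 0.5449999999999999 [5 5 4 4 3 3 3 3 3 4 5 6 6 6 5 5 5 5 5 5]
x 0.5399999999999999 [ 5  4  2  1  3  8 13 16 19 20 19 18 16 14 13 14 14 14 13 12]
```

```bash
python3 -m crank '[[-1,0,0.5,0,0],[-1,0,0.5,0,0]]' | grep -E "pos|contact"
python3 -m crank '[[-1,0,0.4,0,0],[-1,0,0.4,0,0]]' | grep -E "pos|contact"
```

```text
tool_pos: [0.5362, -0.1094, 0.2027]
contact_force: [-0.2, -0.4, -0.4]
tool_pos: [0.5362, -0.109, 0.2027]
contact_force: [1.0, -0.1, 0.4]
```

```bash
python3 -m crank '[[-1,0,0.4,0,0],[-1,0,0.4,0,0]]' | grep -E "pos|contact"
python3 -m crank '[[-1,0,0.3,0,0],[-1,0,0.3,0,0],[-1,0,0.3,0,0]]' | grep -E "pos|contact"; python3 -c "
from h import *
for i in range(5): vision.read_camera('top'); need(2,-100,70)"
```

```text
tool_pos: [0.5363, -0.1087, 0.2027]
contact_force: [0.3, -1.0, -0.7]
tool_pos: [0.5363, -0.1085, 0.2027]
contact_force: [-0.2, -2.2, -0.0]
t 13.28 at [  2.4 -75.1] tip 24.8 F [ 0.71 -2.62  0.09] need [  0.3 -24.9 -45.2] roll -0.002
t 13.33 at [  2.4 -75.1] tip 24.7 F [-0.57 -2.12 -0.11] need [  0.4 -24.9 -45.3] roll -0.002
t 13.38 at [  2.4 -75.1] tip 24.7 F [ 0.04 -3.56  0.02] need [  0.3 -24.9 -45.3] roll -0.002
t 13.43 at [  2.4 -75.1] tip 24.8 F [-0.76 -2.92  0.18] need [  0.4 -24.9 -45.2] roll -0.002
t 13.48 at [  2.4 -75.1] tip 24.7 F [ 0.06 -2.77 -1.3 ] need [  0.3 -24.9 -45.3] roll -0.002
```

A steady 2.8 N shows the end is seated against the box. I'll back off and check the lateral position.

```bash
python3 -m crank '[[-1,0,-3,0,0],[-1,0,-10,0,0],[-1,0,-20,0,0],[-1,0,-30,0,0],[-1,0,-30,-25,0],[-1,0,-30,-60,0],[-1,0,-40,-80,0],[-1,40,-40,-100,0],[-1,80,-40,-120,0],[-1,120,-40,-120,0],[-1,150,-40,-120,0],[-1,150,-40,-120,0]]'
python3 - <<'E'
from h import *
p,d=vision.read_camera('scene'); q,_=vision.read_camera('top'); np.savez('pics/f.npz',p=p,q=q)
L=[ortho(n,i[:,:,::-1],z,.495,.57,-.17,.12,2600) for n,i,z in(('scene',p,.0305),('scene',p,.018),('top',q,.0305))]
cv2.imwrite('pics/f.png',np.vstack(L)); print(L[0].shape)
E
```

```text
time: 14.48
tool_pos: [0.3786, -0.1375, 0.3224]
tool_rot: [3.14, -0.005, 3.074]
contact_force: [0.6, 0.1, -0.9]
opening: 0.0003
grip_force: 0.0
(194, 754, 3)
```

View pics/f.png

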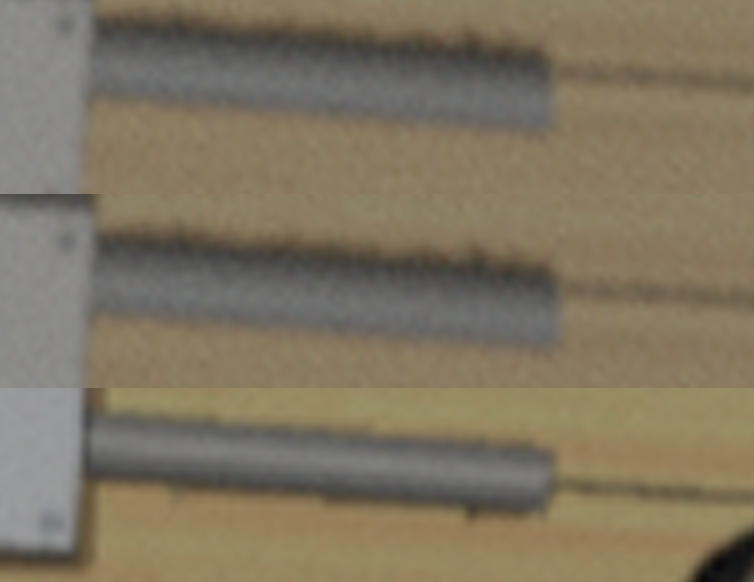

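Scene and top strips agree: the conduit lies on the line, about +1 to +2 mm at the box end and about 0 to 1 mm at the free end. Its end meets the box at column ~90 in both views, and the arm is clear. I'm handing in.

```bash
python3 -c "
from cell import ticket
print(ticket.hand_in())"
```

```text
the job is handed in; nothing more can be done
None
```

I rolled the thick conduit onto the pencil line (both ends within about 2 mm of it in the last pictures), pushed it gently up against the junction box, and handed the job in at about 14.5 s; hand-in returned no verdict.

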